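Fit the sound guide shoe and scrap the broken one

TASK

Two ribbed aluminium guide shoes lie on the machine bed: one is whole, the other has its pointed nose broken off. Lay the broken one flat, rib up, inside the black scrap tray, and fit the whole one into the dark holder's pocket, nose in the pointed end, lowering it gently (not dropping it) until it sits flat on the pocket floor; let go of both. Leave the roller, the wrench and the tin where they are.

Things in the scene. Friction and masses are not known exactly. Their poses are not given: they have to be found in the camera images.
- shoe: Whole guide shoe, bare aluminium, 0.36 kg, loose, rib up. Sole 22 mm thick, 60 mm wide, straight from x = -40 to +40 mm, then a 90-degree pointed nose with tip at x = +70 mm (110 mm long in all). Rib on top to grip across y: 16 mm thick, x -22 to +38, z 20 to 58 mm. Origin on the underside, mid straight part; x to the nose, z up.
- shoe_nose (a point): Tip of the whole shoe's nose on its underside, at x = +70 mm of the shoe's frame; same axes as the shoe.
- broken_shoe: Broken guide shoe, same aluminium, 0.32 kg, loose, rib up. Sole 22 mm thick, 60 mm wide from x = -40 to +20 mm; ahead of that the nose and front +y corner are gone, leaving a ragged stump on the -y side to about x = +50 mm. Rib on top to grip across y: 16 mm thick, x -22 to +38, z 20 to 58 mm. Origin and axes as on the whole shoe.
- holder: Fixed dark steel holder, 164 x 110 mm, 36 mm high. Open-topped pocket of the whole shoe's outline (one pointed end), 2 mm clear of the shoe on every side. Pocket floor 20 mm above the bed, walls 16 mm high, their upper 5 mm bevelled at 45 degrees as lead-in. Origin on the bed below point pocket; x to the pocket's pointed end, z up.
- pocket (a point): Point on the pocket floor where the whole shoe's origin belongs (centred); x towards the pocket's pointed end, z up; axes that the shoe's must match.
- tray: Fixed black open scrap tray, 190 (x) x 160 (y) x 50 mm high outside, walls 4 mm. Origin at the centre of its underside, on the bed.
- tray_in (a point): Centre of the tray's inner floor, 4 mm above the bed; axes of the tray, z up.
- roller: Bystander: upright steel roller, 50 mm diameter, 62 mm high, loose; origin at the centre of its underside.
- wrench: Bystander: wrench 170 mm long lying on the bed, loose.
- tin: Bystander: closed blue tin, 72 mm diameter, 80 mm high, loose; origin at the centre of its underside.
Things that resemble listed ones, but are neither listed nor needed, are in the scene too. What is shaped like the shoe but brown is not meant. Leave any orange look-alike of the tray alone.

How it is judged:
By the outcome, as a careful person would: the job done as asked, in the order asked, and still so for the second after the job is handed in, with the robot touching nothing.
It also fails if it takes over 58 s, if anything falls off the work surface, if the arm or the gripper's body presses on something with over 40 N, if the wrist force passes 120 N, or if a joint passes its speed limit or range.

ROBOT

A 6-joint arm with a two-finger parallel gripper is mounted at the origin on the work surface. World frame = base frame: x ahead of the robot, y to its left, z up, the work surface at z = 0. Lengths are in mm, angles in rad, forces in N, time in s.
With the tool pointing down it reaches from about 325 to 1000 mm from the base axis. Payload 5.1 kg.
Tool frame: the origin (TCP) lies at the very end of the fingers, on their centre line; the grasp point (between the pads) lies 19 mm behind it; z points along the fingers, y is the direction in which the jaws open and shut (so a half turn about z gives the same grasp; the last joint's range is limited). The gripper opens to 85 mm and grips with 20 to 120 N. Pads are 22 mm wide; open, the fingers measure 114 mm over their backs; the gripper's body (76 mm by 85 mm) begins 54 mm behind the grasp point. The pads swing forward as they close: fully open they stand 13 mm farther back than shut.
Start: joints at [1.177, 0.124, 1.65, -0, 1.367, -0.083], TCP at [198.804, 618.839, 231.322] pointing down, gripper open.
Joint ranges: [-2.61, 2.61], [-1.02, 2.33], [0.03, 2.71], [-1.35, 4.49], [0.32, 2.68], [-2.91, 2.91]. Speed limits (rad/s): [2.57, 2.57, 3.14, 3.14, 3.14, 3.14].

INTERFACE

Orientations are given as a unit quaternion [x, y, z, w].
In Python, from plant import robot gives the robot as it stands. The module is installed in compiled form; this text tells all that it offers.
- The arm moves only by the tool step_arm, never from a script. Its argument "rows" is a list of rows, each an object with "slide": the shift along the tool's x, y, z in m, a list of three; "yaw": the turn about the tool's z in rad; "claw": the closure, from 0 (fully open) to 1 (shut). A call has 1 to 8 rows; each row shifts and turns the commanded pose from where the row before left it, along the tool's axes as they then stand; what a row does not reach is not made up. A row lasts 1/10 s, in which the tool goes at most 50 mm and 8.59 degrees, less where a joint would pass 70% of its speed; a pose out of reach is approached as far as the arm can. A call with a gripper value outside its range is refused whole. The fingers move at their own pace and stop on an object; the grip force is fixed at half the most. Time passes only in rows, so rows that do not move let the fingers close. It gives the time, the measured TCP pose, the force and the opening at its end, in the units of the state.
- robot.state(): the state, without advancing time (a new reading comes with each control period).
- robot.snapshot(name): name is "scene" or "top"; returns (picture, depth): 480x640x3 uint8, red, green, blue; 480x640 float32, mm along the optical axis (not along the pixel's ray), 0 where there is no reading.
- robot.get_calibration(name): a dict with "K" (3x3 intrinsics, pixels), "eye" and "orientation" of the camera in the world. Camera axes: x right, y up, looking along -z (the intrinsics and any distortion apply to the point x, -y, -z); pixel columns grow to the right and rows downward; lengths in mm; the calibration is good to about 2 mm. A picture is of the moment at which its call begins. get_calibration takes no time and is no camera call.
- robot.sign_off(): hands the job in, once; it reports no verdict.
The state is a dict: "t": time; "q": joint angles; "qvel": joint speeds; "joint_efforts": joint torques, N m; "position": TCP position; "orientation": TCP orientation; "force": force on the tool from outside, world axes, zero at the start; "wrist_torque": the same for the moment, N m; "gripper_width": finger opening in mm.
Only numpy, scipy, OpenCV 4.12 (cv2) and the standard library are available. Lean on these libraries where they do the work, as an engineer would, in place of code of your own. Each camera call takes 0.05 s, during which the arm holds its last target. There are 200 camera calls.

## Working session

There is one attempt and no reset: what is moved stays moved. The work goes in short steps, Python scripts to look and compute and a tool call to move; the robot and the scene stay as the last step left them, time stands still between calls to the robot, and variables do not carry over. Pictures are saved under pics/ and viewed, about 8 in all and at most 12, crops included, and the job is handed in when it is done.

Besides the shell and the picture viewer there is one more tool, called in YAML: its name, and indented under it one key for each argument. step_arm: Moves the arm, as the interface text tells. Its arguments: {"type":"object","properties":{"rows":{"type":"array","items":{"type":"object","properties":{"slide":{"type":"array","items":{"type":"number"}},"yaw":{"type":"number"},"claw":{"type":"number"}}}}},"required":["rows"]}

```bash
mkdir -p pics; cat > h.py <<'E'
import numpy as np, cv2
from plant import robot
from scipy.spatial.transform import Rotation as R
def snap(n,f=None):
    p,d=robot.snapshot(n)
    np.savez('last_'+n,p=p,d=d)
    if f: cv2.imwrite('pics/'+f,p[:,:,::-1])
    return p,d
def load(n):
    z=np.load('last_'+n+'.npz'); return z['p'],z['d']
def world(n,d):
    c=robot.get_calibration(n);K=np.array(c['K'])
    v,u=np.mgrid[0:480,0:640]
    P=np.stack([(u-K[0,2])/K[0,0]*d,-(v-K[1,2])/K[1,1]*d,-d],-1)
    return P@R.from_quat(c['orientation']).as_matrix().T+np.array(c['eye'])
def ray(n,uv,z):
    c=robot.get_calibration(n);K=np.array(c['K']);uv=np.atleast_2d(uv).astype(float)
    r=np.c_[(uv[:,0]-K[0,2])/K[0,0],-(uv[:,1]-K[1,2])/K[1,1],-np.ones(len(uv))]@R.from_quat(c['orientation']).as_matrix().T
    e=np.array(c['eye']);return e+r*((z-e[2])/r[:,2])[:,None]
E
python3 - <<'E'
from h import *
for n in('top','scene'):
    p,d=snap(n,n+'0.png'); c=robot.get_calibration(n); print(n,c,(d==0).mean())
print(robot.state())
E
```

```text
top {'K': array([[524.99730247,   0.        , 324.04600341],
       [  0.        , 524.99730247, 240.56644958],
       [  0.        ,   0.        ,   1.        ]]), 'eye': array([ 488.52319029,   -9.27522168, 1349.54709571]), 'orientation': array([ 0.02079935, -0.01732192, -0.7029781 ,  0.71069623])} 0.003948567708333333
scene {'K': array([[445.77712061,   0.        , 313.89551817],
       [  0.        , 445.77712061, 236.7861499 ],
       [  0.        ,   0.        ,   1.        ]]), 'eye': array([1078.14351048,  513.62011703,  710.37939972]), 'orientation': array([0.15440798, 0.37487701, 0.84618006, 0.34583913])} 0.0037890625
{'t': 0.1, 'q': array([ 1.17741267e+00,  1.24455718e-01,  1.65157733e+00, -7.98735221e-06,
        1.36751031e+00, -8.25892689e-02]), 'qvel': array([-0.00057269, -0.00162452, -0.00345548,  0.00041975, -0.00096924,
       -0.00098822]), 'joint_efforts': array([-1.62432716e-04, -4.24934077e+01, -3.66650426e+01, -1.07136841e-04,
        3.91479407e-03,  5.47127144e-06]), 'position': array([198.58298649, 618.32183455, 230.14212359]), 'orientation': array([ 1.54771646e-01,  9.87949789e-01, -9.48780428e-04, -2.26134530e-04]), 'force': array([ 0.27084236,  0.0564874 , -0.21454515]), 'wrist_torque': array([-0.0210107 ,  0.00228428,  0.00424443]), 'gripper_width': 85.58984918328174}
```

View pics/top0.png

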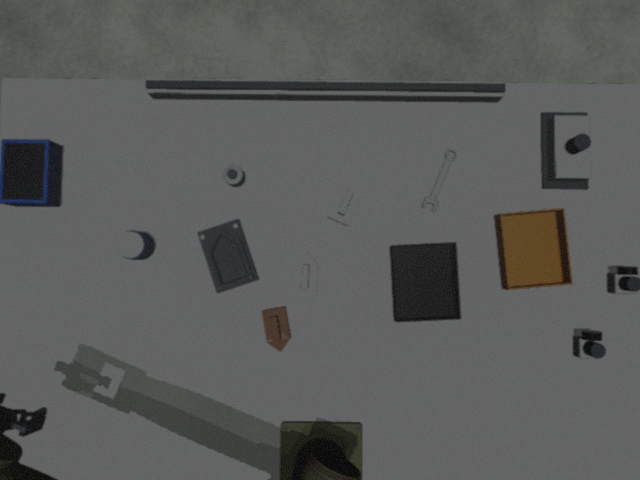

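View pics/scene0.png

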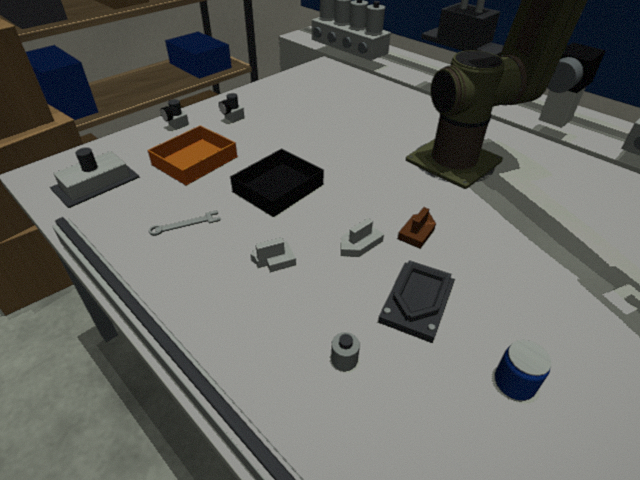

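Both views agree. In the top view:
- Whole shoe at (309,272).
- Broken shoe at (342,207).
- Brown decoy at (277,328), not meant.
- Holder at (228,256).
- Black tray at (425,282).
- Orange look-alike tray at (532,248), to be left alone.
- Roller at (234,175), tin at (138,245), wrench at (438,180).

Next is a close crop with contrast stretched, next to a height map.

```bash
python3 - <<'E'
from h import *
p,d=load('top'); W=world('top',d); H=W[...,2]
bed=H[300:320,330:370]; print('bed z',np.median(bed),bed.std())
a=np.s_[180:320,190:380]
g=cv2.resize(cv2.convertScaleAbs(p[a],alpha=2.2),None,fx=4,fy=4,interpolation=cv2.INTER_CUBIC)[:,:,::-1]
hm=cv2.applyColorMap(np.clip(H[a]*3.5+20,0,255).astype(np.uint8),cv2.COLORMAP_JET)
s,ds=load('scene'); b=np.s_[200:350,240:460]
cv2.imwrite('pics/c1.png',g)
cv2.imwrite('pics/c2.png',np.vstack([cv2.resize(hm,(600,442),interpolation=0)[:300],cv2.resize(cv2.convertScaleAbs(s[b],alpha=2),(600,300))[:,:,::-1]]))
for n,(u0,v0,u1,v1) in dict(shoe=(293,245,330,300),broken=(322,180,365,232)).items():
    h=H[v0:v1,u0:u1]; X=W[v0:v1,u0:u1]
    for lo,hi in((12,32),(45,75)):
        m=((h>lo)&(h<hi)); P=X[m]; 
        r=cv2.minAreaRect(P[:,:2].astype(np.float32)); print(n,lo,m.sum(),np.median(P,0).round(1),P.mean(0).round(1),r)
E
```

```text
bed z 0.5054658433948589 47.74557980627543
shoe 12 733 [469.8  41.5  22.7] [469.6  42.9  22.7] ((476.09991455078125, 42.82975769042969), (59.994991302490234, 109.10968017578125), 86.89244079589844)
shoe 45 158 [469.3  43.2  58.4] [469.5  43.   58.4] ((469.31622314453125, 43.06556701660156), (16.177980422973633, 57.612998962402344), 86.7093505859375)
broken 12 549 [640.6 -54.7  23. ] [641.4 -53.   22.8] ((651.7937622070312, -53.990238189697266), (59.906673431396484, 89.64752960205078), 67.02665710449219)
broken 45 160 [654.3 -55.6  58.5] [654.5 -55.2  58.5] ((654.6351928710938, -55.17646026611328), (15.934707641601562, 59.425533294677734), 67.0053939819336)
```

View pics/c1.png

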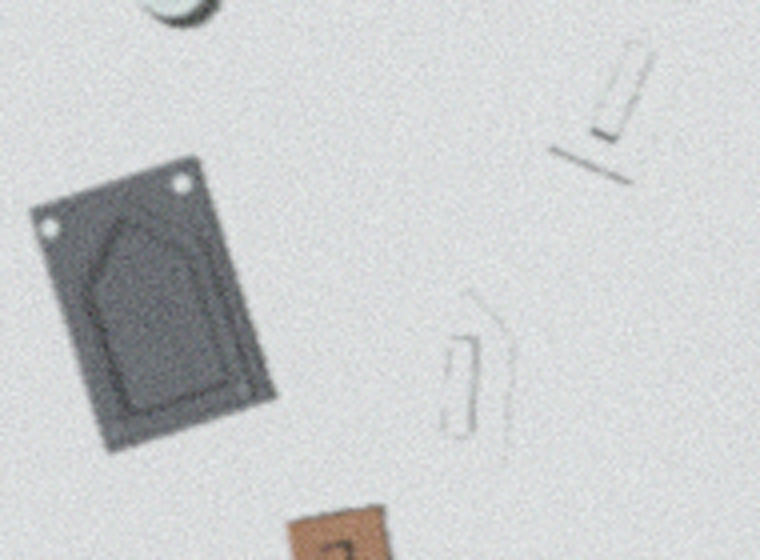

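View pics/c2.png

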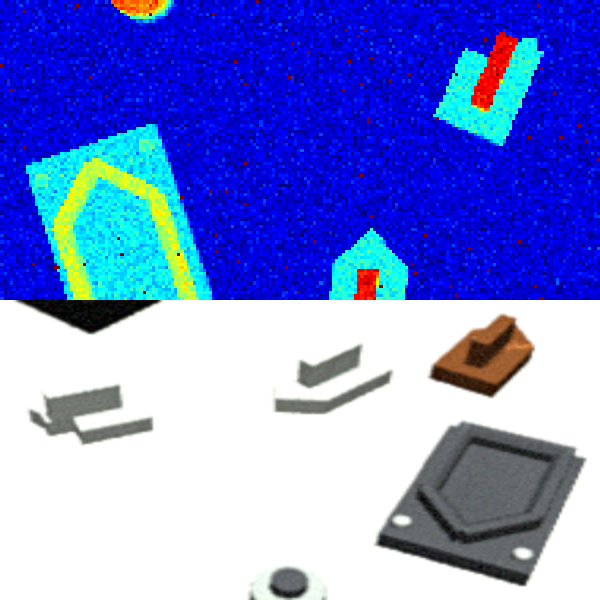

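Choice confirmed: at crop (480,380) the shoe has a pointed nose, so it's whole. At (610,110) the front left corner is missing and a stump is left on the −y side, so that's the broken one. The height map gives their poses cleanly; next are the holder and the tray.

```bash
cat >> h.py <<'E'
def rect(P):
    r=cv2.minAreaRect(P[:,:2].astype(np.float32)); return np.round(r[0],1),np.round(r[1],1),round(r[2],2)
E
python3 - <<'E'
from h import *
for n,(hb,tb) in dict(top=((195,215,262,297),(385,237,465,326)),scene=((375,255,460,342),(225,145,330,217))).items():
    p,d=load(n); W=world(n,d); H=W[...,2]
    def sub(b,lo,hi):
        X=W[b[1]:b[3],b[0]:b[2]]; m=((X[...,2]>lo)&(X[...,2]<hi)).astype(np.uint8)
        k,l,s,_=cv2.connectedComponentsWithStats(m); return X[l==1+s[1:,4].argmax()]
    w=sub(hb,33.5,45); print(n,'walltop',rect(w),len(w),np.median(w[:,2]))
    print(' holder',rect(sub(hb,14,45)))
    t=sub(tb,44,58); print(' trayrim',rect(t),np.median(t[:,2]))
p,d=load('top');W=world('top',d);X=W[215:297,195:262];m=(X[...,2]>33.5)
# wall points in holder frame: axis from walltop rect
for r in X[...,2][::2,::2].round().astype(int): print(*['%2d'%max(min(v,99),-9) for v in r])
E
```

```text
top walltop (array([515.2, 240.3]), array([142.2,  92.6]), 19.13) 660 36.86381354536684
 holder (array([519.7, 241.9]), array([163.5, 111.2]), 19.29)
 trayrim (array([ 460., -256.]), array([190.1, 161.6]), 3.4) 49.73900802267451
scene walltop (array([514.4, 242.4]), array([148.4,  92.3]), 19.23) 904 36.318635404698114
 holder (array([518.9, 244. ]), array([166.6, 110.1]), 19.24)
 trayrim (array([ 460.1, -253.8]), array([193.9, 164.4]), 3.0) 48.64809707171759
-3  5 -1  3  0  2 -2  2  1 -1 -3  3  4  4  2 -4  1 -1 -4 -3  0  1  1  0 -2  2  1 -1  2  3  2  3  4  1
-3 -3  0  2 -2  6 -1 -3  2 -3 -3 -2  7  3 -1  1  2  1  1  1 -3  1 -1 -1 -4 -3 -2 -3 -1  0 -1  1  5  3
 4  2 -4  3  4  4  0  0  6  1  3  2 -2  1  5  1  5  6  3 -1  2 21 11 -3  3 -4  5 -5 -2  2  1  5  0 -2
-3  1  3  3 -1 -1  0  1  0 -1 -1  0 -1  4  3  6 -3 -1 24 20 18 23 20  0 -1  2  5 -1 -1 -2  6  4 -2  1
 1  1  3  1  1  0  3  0  0  1  4  1  2  0  2 21 26 19 19 19 20 19 24 -3  1  7 -2  1  4  4  2 -2 -4  0
 1  2  1  2  3  0  3  1 -2  4  0  1 17 17 20 15 24 21 22 19 23 28 20  8  3  2  1 99 -1  0 -3  1 -1  3
 1  0 -1 -4  0  3 -2  3  
[... 2844 characters left out ...]
0 -1  6 -1  0  1 25 41 37 34 32 36 37 40 37 38 38 33 31 19 20 22 18 -4  7 -3  3 -1 -3  0
-1  2  0 -1 -1  7  2 -1  0  1 21 34 37 35 38 30 36 36 35 38 20 21 19 19 -2 -2 -4  3  3  4 -1  3  0 99
 2  1  0 -1  4 -4  4  0 -2  6 20 21 34 35 40 41 33 21 24 18 18 -1 -1  0  3  0  2  0 -3  4  3 -1  0  0
 1  0  5  1  6 -3  3 -5  3  1  0 23 42 39 18 17 17 20 -2 -6  1  5  5  3 -4  2  3 -5  3  3 -2  4  4  1
 3 -2  4 -1  0 -2 -2 -3  2  0  3 24 23 20 22 -1  3  1  2 -5 -1  4 -2 -2  4 -1  2  6  2 -4  8 99  2 -8
 4 -5 -1  1  1  6  2 -4  5 -1  1  1 -2  1  0  0  3 -3 -3 -2 -4 -2 -2 -3  4  3  0 -2 -2 -1  4  0  0  3
 5  1  0  4  3  2 -1  1 -2 -2  0  0  2 -1  3  5  1 -1  5  0  8  3 -3 -1  3  0  2  0 -2  3  0  5  0 -1
```

```bash
cat >> h.py <<'E'
def pocket(n,box,yaw=np.radians(19.2),c=(500,236)):
    p,d=load(n); W=world(n,d)[box[1]:box[3],box[0]:box[2]].reshape(-1,3)
    W=W[(W[:,2]>30)&(W[:,2]<48)]; c=np.array(c,float)
    for _ in range(6):
        ca,sa=np.cos(yaw),np.sin(yaw); L=(W[:,:2]-c)@np.array([[ca,-sa],[sa,ca]])
        x,y=L.T; ok=(x>-66)&(x<105)&(abs(y)<56); x,y=x[ok],y[ok]
        f=lambda s,m:np.mean(s[m])
        l=(x>-30)&(x<30)&(y>25);r=(x>-30)&(x<30)&(y<-25);b=(x<-30)&(abs(y)<25)
        nl=(x>35)&(y>8)&(y<32)&((x+y)>55);nr=(x>35)&(y<-8)&(y>-32)&((x-y)>55)
        dy=(f(y,l)+f(y,r))/2; B=f(x,b); N=(f((x+y)/2**.5,nl)+f((x-y)/2**.5,nr))/2
        dx=(B+N-9.4)/1.707; sl=(np.polyfit(x[l],y[l],1)[0]+np.polyfit(x[r],y[r],1)[0])/2
        c=c+np.array([ca*dx-sa*dy,sa*dx+ca*dy]); yaw+=np.arctan(sl)
    return c.round(2),round(np.degrees(yaw),2),'bands',f(y,l),f(y,r),B,N
E
python3 - <<'E'
from h import *
print(pocket('top',(195,215,262,297))); print(pocket('scene',(375,255,460,342)))
E
```

```text
(array([500.84, 234.92]), np.float64(19.18), 'bands', np.float64(39.199264297075594), np.float64(-39.21789254157812), np.float64(-49.25434880976851), np.float64(58.62123872172785))
(array([502.19, 238.48]), np.float64(19.56), 'bands', np.float64(39.0112772849421), np.float64(-39.011276132723275), np.float64(-50.076498387096656), np.float64(59.47649811129448))
```

step_arm:
  rows:
    - {"slide": [0, 0, 0.0], "yaw": 0.09, "claw": 0}
    - {"slide": [0, -0.05, 0], "yaw": 0, "claw": 0}

```text
t: 0.3
position: [180.4, 574.4, 227.6]
orientation: [0.2, 0.98, -0.002, -0.0]
force: [-0.3, -1.4, 1.3]
gripper_width: 85.5
```

step_arm:
  rows:
    - {"slide": [-0.043, -0.0245, 0], "yaw": 0, "claw": 0}
    - {"slide": [-0.043, -0.0245, 0], "yaw": 0, "claw": 0}
    - {"slide": [-0.043, -0.0245, 0], "yaw": 0, "claw": 0}
    - {"slide": [-0.043, -0.0245, 0], "yaw": 0, "claw": 0}
    - {"slide": [-0.043, -0.0245, 0], "yaw": 0, "claw": 0}
    - {"slide": [-0.043, -0.0245, 0], "yaw": 0, "claw": 0}
    - {"slide": [-0.043, -0.0245, 0], "yaw": 0, "claw": 0}
    - {"slide": [-0.043, -0.0245, 0], "yaw": 0, "claw": 0}

```text
t: 1.1
position: [420.1, 256.2, 231.0]
orientation: [0.199, 0.98, -0.0, -0.0]
force: [0.8, 0.6, -0.2]
gripper_width: 85.4
```

step_arm:
  rows:
    - {"slide": [-0.043, -0.0245, 0], "yaw": 0, "claw": 0}
    - {"slide": [-0.043, -0.0245, 0], "yaw": 0, "claw": 0}
    - {"slide": [-0.043, -0.0245, 0], "yaw": 0, "claw": 0}
    - {"slide": [-0.043, -0.0245, 0], "yaw": 0, "claw": 0}
    - {"slide": [-0.043, -0.0245, 0], "yaw": 0, "claw": 0}
    - {"slide": [-0.043, -0.0245, 0], "yaw": 0, "claw": 0}
    - {"slide": [0, 0, 0], "yaw": 0, "claw": 0}
    - {"slide": [0, 0, 0], "yaw": 0, "claw": 0}

```text
t: 1.9
position: [599.7, 21.2, 230.3]
orientation: [0.2, 0.98, 0.0, -0.001]
force: [0.2, -0.7, 0.4]
gripper_width: 85.3
```

```bash
cat >> h.py <<'E'
def go(x,y,z,jaw):
    "shift and yaw in tool axes to reach a world TCP pose with jaw direction (deg)"
    s=robot.state(); M=R.from_quat(s['orientation']).as_matrix()
    a=np.degrees(np.arctan2(M[1,1],M[0,1])); e=(jaw-a+90)%180-90
    d=M.T@(np.array([x,y,z])-s['position'])
    print('pos',s['position'].round(1),'jaw',a.round(2),'tool shift mm',d.round(1),'yaw rad',-np.radians(e).round(4),'tilt',M[:2,2].round(4),'F',s['force'].round(1),'w',round(s['gripper_width'],1),'t',s['t'],'q',s['q'].round(2))
E
python3 -c "
from h import *
go(654.6,-55.2,28,67)"
```

```text
pos [599.7  21.2 230.3] jaw 66.92 tool shift mm [-80.9 -48.7 202.2] yaw rad -0.0015 tilt [-0.002   0.0004] F [ 0.2 -0.7  0.4] w 85.3 t 1.9 q [-0.05  0.02  1.76  0.    1.36 -1.22]
```

step_arm:
  rows:
    - {"slide": [-0.0405, -0.0245, 0], "yaw": 0, "claw": 0}
    - {"slide": [-0.0405, -0.0245, 0], "yaw": 0, "claw": 0}
    - {"slide": [0, 0, 0.045], "yaw": 0, "claw": 0}
    - {"slide": [0, 0, 0.045], "yaw": 0, "claw": 0}
    - {"slide": [0, 0, 0.04], "yaw": 0, "claw": 0.3}
    - {"slide": [0, 0, 0.02], "yaw": 0, "claw": 0.3}
    - {"slide": [0, 0, 0], "yaw": 0, "claw": 0.4}
    - {"slide": [0, 0, 0], "yaw": 0, "claw": 0.4}

```text
t: 2.7
position: [655.1, -53.4, 81.8]
orientation: [0.198, 0.98, 0.0, -0.0]
force: [0.2, -0.2, 0.7]
gripper_width: 51.6
```

```bash
python3 -c "
from h import *
go(654.6,-55.2,28,67)
p,d=snap('scene'); cv2.imwrite('pics/s1.png',cv2.resize(cv2.convertScaleAbs(p[130:330,200:420],alpha=2),(660,600))[:,:,::-1])"
```

```text
pos [655.1 -53.4  81.8] jaw 67.12 tool shift mm [-0.3 -1.8 53.8] yaw rad 0.0021 tilt [0.     0.0001] F [ 0.2 -0.2  0.7] w 51.6 t 2.7 q [-0.16  0.27  1.75  0.    1.13 -1.33]
```

View pics/s1.png

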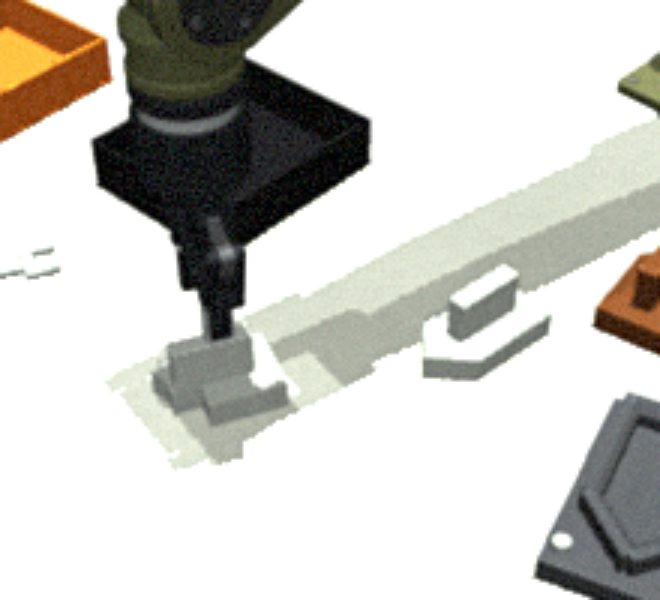

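The crop shows the gripper aligned over the broken shoe's rib at about (215,345), with the fingers open either side of it. Next: lower and close.

step_arm:
  rows:
    - {"slide": [0, -0.0018, 0.027], "yaw": 0, "claw": 0.4}
    - {"slide": [0, 0, 0.026], "yaw": 0, "claw": 0.4}
    - {"slide": [0, 0, 0], "yaw": 0, "claw": 0.4}
    - {"slide": [0, 0, 0], "yaw": 0, "claw": 1}
    - {"slide": [0, 0, 0], "yaw": 0, "claw": 1}
    - {"slide": [0, 0, 0], "yaw": 0, "claw": 1}
    - {"slide": [0, 0, 0], "yaw": 0, "claw": 1}
    - {"slide": [0, 0, 0], "yaw": 0, "claw": 1}

```text
t: 3.55
position: [656.5, -56.4, 31.3]
orientation: [0.199, 0.98, 0.0, 0.002]
force: [-0.4, 1.3, 6.4]
gripper_width: 14.8
```

step_arm:
  rows:
    - {"slide": [0, 0, 0], "yaw": 0, "claw": 1}
    - {"slide": [0, 0, -0.03], "yaw": 0, "claw": 1}
    - {"slide": [0, 0, -0.045], "yaw": 0, "claw": 1}
    - {"slide": [0, 0, -0.045], "yaw": 0, "claw": 1}
    - {"slide": [0, 0, 0], "yaw": 0, "claw": 1}
    - {"slide": [0, 0, 0], "yaw": 0, "claw": 1}

```text
t: 4.15
position: [655.1, -56.4, 149.8]
orientation: [0.199, 0.98, 0.0, 0.001]
force: [-1.0, 0.2, -4.3]
gripper_width: 15.6
```

```bash
python3 -c "
from h import *
go(460,-255.5,150,67)"
```

```text
pos [655.1 -56.4 149.8] jaw 67.03 tool shift mm [ 101.9 -259.4   -0.6] yaw rad 0.0006 tilt [ 0.0026 -0.0005] F [-1.   0.2 -4.3] w 15.6 t 4.15 q [-0.17  0.2   1.71 -0.    1.23 -1.34]
```

step_arm:
  rows:
    - {"slide": [0.0145, -0.037, 0], "yaw": 0, "claw": 1}
    - {"slide": [0.0145, -0.037, 0], "yaw": 0, "claw": 1}
    - {"slide": [0.0145, -0.037, 0], "yaw": 0, "claw": 1}
    - {"slide": [0.0145, -0.037, 0], "yaw": 0, "claw": 1}
    - {"slide": [0.0145, -0.037, 0], "yaw": 0, "claw": 1}
    - {"slide": [0.0145, -0.037, 0], "yaw": 0, "claw": 1}
    - {"slide": [0.0145, -0.037, 0], "yaw": 0, "claw": 1}
    - {"slide": [0, 0, 0], "yaw": 0, "claw": 1}

```text
t: 4.95
position: [455.5, -256.6, 144.8]
orientation: [0.201, 0.98, 0.001, -0.003]
force: [1.3, -0.5, -3.7]
gripper_width: 15.1
```

step_arm:
  rows:
    - {"slide": [0, 0, 0.03], "yaw": 0, "claw": 1}
    - {"slide": [0, 0, 0.03], "yaw": 0, "claw": 1}
    - {"slide": [0, 0, 0.03], "yaw": 0, "claw": 1}
    - {"slide": [0, 0, 0.01], "yaw": 0, "claw": 1}
    - {"slide": [0, 0, 0], "yaw": 0, "claw": 1}
    - {"slide": [0, 0, 0], "yaw": 0, "claw": 1}

```text
t: 5.55
position: [460.3, -255.1, 48.6]
orientation: [0.199, 0.98, 0.0, 0.0]
force: [-0.0, -0.3, -3.0]
gripper_width: 14.8
```

```bash
python3 -c "
from h import *
go(460,-255.5,35,67)
p,d=snap('scene'); cv2.imwrite('pics/s2.png',cv2.resize(cv2.convertScaleAbs(p[100:250,190:370],alpha=2.5),(720,600))[:,:,::-1])"
```

```text
pos [ 460.3 -255.1   48.6] jaw 67.05 tool shift mm [ 0.2 -0.5 13.6] yaw rad 0.0009 tilt [0. 0.] F [-0.  -0.3 -3. ] w 14.8 t 5.55 q [-0.61  0.04  2.07  0.    1.03 -1.78]
```

View pics/s2.png

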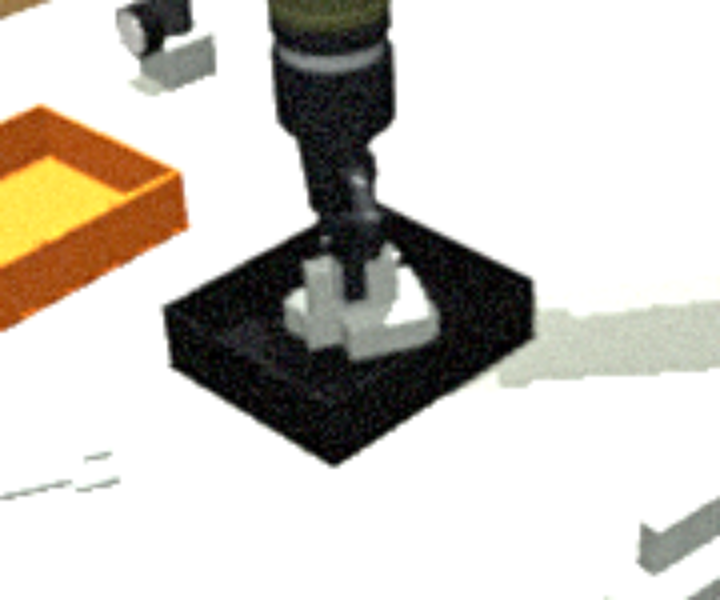

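The broken shoe hangs level inside the black tray, at crop (360,310). Now lower it the last millimetres.

step_arm:
  rows:
    - {"slide": [0, 0, 0.006], "yaw": 0, "claw": 1}
    - {"slide": [0, 0, 0.005], "yaw": 0, "claw": 1}
    - {"slide": [0, 0, 0.001], "yaw": 0, "claw": 1}
    - {"slide": [0, 0, 0.001], "yaw": 0, "claw": 1}
    - {"slide": [0, 0, 0], "yaw": 0, "claw": 1}

```text
t: 6.1
position: [460.2, -255.2, 35.5]
orientation: [0.199, 0.98, -0.0, 0.0]
force: [-0.4, 0.3, -3.5]
gripper_width: 15.1
```

step_arm:
  rows:
    - {"slide": [0, 0, 0.001], "yaw": 0, "claw": 1}
    - {"slide": [0, 0, 0.001], "yaw": 0, "claw": 1}
    - {"slide": [0, 0, 0.001], "yaw": 0, "claw": 1}
    - {"slide": [0, 0, 0], "yaw": 0, "claw": 1}

```text
t: 6.5
position: [460.5, -255.4, 35.3]
orientation: [0.199, 0.98, 0.0, -0.0]
force: [-8.7, 6.4, 16.4]
gripper_width: 15.1
```

step_arm:
  rows:
    - {"slide": [0, 0, 0], "yaw": 0, "claw": 0.4}
    - {"slide": [0, 0, 0], "yaw": 0, "claw": 0.4}
    - {"slide": [0, 0, 0], "yaw": 0, "claw": 0.4}
    - {"slide": [0, 0, 0], "yaw": 0, "claw": 0.4}
    - {"slide": [0, 0, -0.03], "yaw": 0, "claw": 0.4}
    - {"slide": [0, 0, -0.045], "yaw": 0, "claw": 0.4}
    - {"slide": [0, 0, -0.045], "yaw": 0, "claw": 0.4}
    - {"slide": [0, 0, 0], "yaw": 0, "claw": 0.4}

```text
t: 7.3
position: [463.9, -257.8, 160.3]
orientation: [0.199, 0.98, -0.003, 0.006]
force: [0.6, -0.6, 1.6]
gripper_width: 51.7
```

```bash
python3 -c "
from h import *
go(469.3,43.1,100,86.9)
p,d=snap('scene','s3.png'); W=world('scene',d)
X=W[145:217,225:330].reshape(-1,3); c=X[(X[:,2]>50)&(X[:,2]<75)]; print('rib',len(c),rect(c) if len(c)>5 else 0, np.median(c[:,2]))"
```

```text
pos [ 463.9 -257.8  160.3] jaw 67.04 tool shift mm [113.3 279.3  57.9] yaw rad -0.3467 tilt [ 0.0115 -0.008 ] F [ 0.6 -0.6  1.6] w 51.7 t 7.3 q [-0.61 -0.09  1.99  0.    1.23 -1.78]
rib 339 (array([ 464.6, -313.8]), array([190.8, 283.7]), 3.42) 52.01876024975684
```

step_arm:
  rows:
    - {"slide": [0.016, 0.04, 0], "yaw": 0, "claw": 0.4}
    - {"slide": [0.016, 0.04, 0], "yaw": 0, "claw": 0.4}
    - {"slide": [0.016, 0.04, 0], "yaw": 0, "claw": 0.4}
    - {"slide": [0.016, 0.04, 0], "yaw": 0, "claw": 0.4}
    - {"slide": [0.016, 0.04, 0], "yaw": 0, "claw": 0.4}
    - {"slide": [0.016, 0.04, 0], "yaw": 0, "claw": 0.4}
    - {"slide": [0.016, 0.039, 0], "yaw": 0, "claw": 0.4}
    - {"slide": [0, 0, 0], "yaw": -0.115, "claw": 0.4}

```text
t: 8.15
position: [464.4, 49.4, 150.5]
orientation: [0.138, 0.99, 0.0, -0.002]
force: [-0.7, -0.9, 0.7]
gripper_width: 51.4
```

step_arm:
  rows:
    - {"slide": [0, 0, 0], "yaw": -0.115, "claw": 0.4}
    - {"slide": [0, 0, 0.03], "yaw": -0.117, "claw": 0.4}
    - {"slide": [0, 0, 0.03], "yaw": 0, "claw": 0.4}
    - {"slide": [0, 0, 0], "yaw": 0, "claw": 0.4}
    - {"slide": [0, 0, 0], "yaw": 0, "claw": 0.4}

```text
t: 8.65
position: [464.7, 45.5, 91.2]
orientation: [0.027, 1.0, -0.0, -0.002]
force: [-0.1, -0.1, 0.1]
gripper_width: 51.2
```

```bash
python3 -c "
from h import *
go(469.3,43.1,31.5,86.9)
p,d=snap('scene','s4.png')
W=world('scene',d)
X=W[145:217,225:330].reshape(-1,3); c=X[(X[:,2]>55)&(X[:,2]<75)]; print('rib in tray',len(c),rect(c), np.median(c[:,2]))"
```

```text
pos [464.7  45.5  91.2] jaw 86.91 tool shift mm [-4.9 -2.1 59.6] yaw rad 0.0001 tilt [-0.0032  0.0001] F [-0.1 -0.1  0.1] w 51.2 t 8.65 q [-0.02 -0.15  2.17  0.    1.13 -1.53]
rib in tray 138 (array([ 458.9, -251.7]), array([20. , 59.8]), 63.39) 61.71205206035802
```

View pics/s4.png

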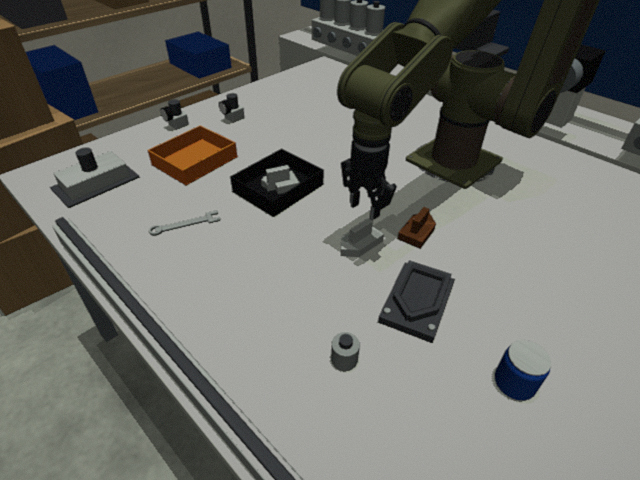

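The broken shoe lies flat in the tray at (280,180), rib top at 62 mm as it should be. The gripper is over the whole shoe at (362,240), clear of the brown decoy at (417,228).

step_arm:
  rows:
    - {"slide": [-0.0047, -0.0021, 0], "yaw": 0, "claw": 0.4}
    - {"slide": [0, 0, 0.03], "yaw": 0, "claw": 0.4}
    - {"slide": [0, 0, 0.0295], "yaw": 0, "claw": 0.4}
    - {"slide": [0, 0, 0], "yaw": 0, "claw": 0.4}
    - {"slide": [0, 0, 0], "yaw": 0, "claw": 0.4}

```text
t: 9.2
position: [471.1, 43.0, 33.8]
orientation: [0.027, 1.0, 0.0, 0.0]
force: [0.2, 0.3, 0.4]
gripper_width: 51.4
```

```bash
python3 -c "
from h import *
go(469.3,43.1,31.5,86.9)"
```

```text
pos [471.1  43.   33.8] jaw 86.91 tool shift mm [1.8 0.  2.3] yaw rad 0.0001 tilt [ 0.0007 -0.    ] F [0.2 0.3 0.4] w 51.4 t 9.2 q [-0.02 -0.05  2.19  0.    1.   -1.54]
```

step_arm:
  rows:
    - {"slide": [0.001, 0, 0.002], "yaw": 0, "claw": 0.4}
    - {"slide": [0, 0, 0], "yaw": 0, "claw": 1}
    - {"slide": [0, 0, 0], "yaw": 0, "claw": 1}
    - {"slide": [0, 0, 0], "yaw": 0, "claw": 1}
    - {"slide": [0, 0, 0], "yaw": 0, "claw": 1}
    - {"slide": [0, 0, 0], "yaw": 0, "claw": 1}
    - {"slide": [0, 0, 0], "yaw": 0, "claw": 1}

```text
t: 9.9
position: [470.2, 43.2, 32.0]
orientation: [0.027, 1.0, 0.0, 0.001]
force: [-1.6, 0.8, 6.0]
gripper_width: 15.0
```

```bash
python3 -c "
from h import *
go(469.3,43.1,31.5,86.9)"
```

```text
pos [470.2  43.2  32. ] jaw 86.92 tool shift mm [ 0.9 -0.2  0.5] yaw rad 0.0004 tilt [0.0017 0.    ] F [-1.6  0.8  6. ] w 15.0 t 9.9 q [-0.02 -0.05  2.2   0.    1.   -1.54]
```

step_arm:
  rows:
    - {"slide": [0, 0, -0.02], "yaw": 0, "claw": 1}
    - {"slide": [0, 0, -0.03], "yaw": 0, "claw": 1}
    - {"slide": [0, 0, -0.03], "yaw": 0, "claw": 1}
    - {"slide": [0, 0, -0.01], "yaw": 0, "claw": 1}
    - {"slide": [0, 0, 0], "yaw": 0, "claw": 1}
    - {"slide": [0, 0, 0], "yaw": 0, "claw": 1}

```text
t: 10.5
position: [468.1, 43.1, 119.0]
orientation: [0.027, 1.0, -0.0, -0.001]
force: [0.4, -0.3, -4.0]
gripper_width: 15.2
```

```bash
python3 -c "
from h import *
# shoe origin in top view was (461.1,43.6,yaw -3.1), pocket (500.8,234.9,19.2); rib centre +8
a=np.radians(19.2); go(500.8+8.3*np.cos(a),234.9+8.3*np.sin(a),125,109.2)"
```

```text
pos [468.1  43.1 119. ] jaw 86.91 tool shift mm [-30.  196.4  -6.2] yaw rad -0.389 tilt [-0.0029  0.    ] F [ 0.4 -0.3 -4. ] w 15.2 t 10.5 q [-0.02 -0.18  2.15 -0.    1.18 -1.54]
```

step_arm:
  rows:
    - {"slide": [-0.0062, 0.039, -0.001], "yaw": 0, "claw": 1}
    - {"slide": [-0.0062, 0.039, -0.001], "yaw": 0, "claw": 1}
    - {"slide": [-0.0062, 0.039, -0.001], "yaw": 0, "claw": 1}
    - {"slide": [-0.0062, 0.039, -0.001], "yaw": 0, "claw": 1}
    - {"slide": [-0.0062, 0.039, -0.001], "yaw": 0, "claw": 1}
    - {"slide": [0, 0, 0], "yaw": -0.13, "claw": 1}
    - {"slide": [0, 0, 0], "yaw": -0.13, "claw": 1}
    - {"slide": [0, 0, 0], "yaw": -0.129, "claw": 1}

```text
t: 11.3
position: [509.0, 236.1, 122.4]
orientation: [-0.17, 0.985, -0.001, -0.003]
force: [0.4, -0.2, -3.4]
gripper_width: 14.6
```

step_arm:
  rows:
    - {"slide": [0, 0, 0.01], "yaw": 0, "claw": 1}
    - {"slide": [0, 0, 0.01], "yaw": 0, "claw": 1}
    - {"slide": [0, 0, 0], "yaw": 0, "claw": 1}
    - {"slide": [0, 0, 0], "yaw": 0, "claw": 1}

```text
t: 11.7
position: [510.0, 235.7, 104.3]
orientation: [-0.166, 0.986, -0.0, -0.001]
force: [-0.4, 0.5, -3.7]
gripper_width: 15.0
```

```bash
python3 -c "
from h import *
go(509.4,237.9,100,109.2)
p,d=snap('scene'); t,dt=snap('top')
c=cv2.resize(cv2.convertScaleAbs(p[180:340,330:490],alpha=2.5),(400,400),interpolation=2); e=cv2.resize(cv2.convertScaleAbs(t[200:300,180:280],alpha=2.2),(400,400),interpolation=2)
cv2.imwrite('pics/s5.png',np.hstack([c,e])[:,:,::-1])
W=world('scene',d)[180:340,330:490].reshape(-1,3); s=W[(abs(W[:,0]-505)<90)&(abs(W[:,1]-236)<70)]
print(np.histogram(s[:,2],bins=range(0,160,6)))
"
```

```text
pos [510.  235.7 104.3] jaw 109.13 tool shift mm [-0.2  2.2  4.3] yaw rad -0.0012 tilt [-0.0024 -0.0009] F [-0.4  0.5 -3.7] w 15.0 t 11.7 q [ 0.34  0.05  1.96 -0.    1.14 -1.57]
(array([ 639,   37,   55, 1515,  137,  423,  371,    0,    0,    0,    0,
          1,   63,   80,   74,  607,  108,   24,   39,   52,   56,  205,
         59,   40,   41,   84]), array([  0,   6,  12,  18,  24,  30,  36,  42,  48,  54,  60,  66,  72,
        78,  84,  90,  96, 102, 108, 114, 120, 126, 132, 138, 144, 150,
       156]))
```

View pics/s5.png

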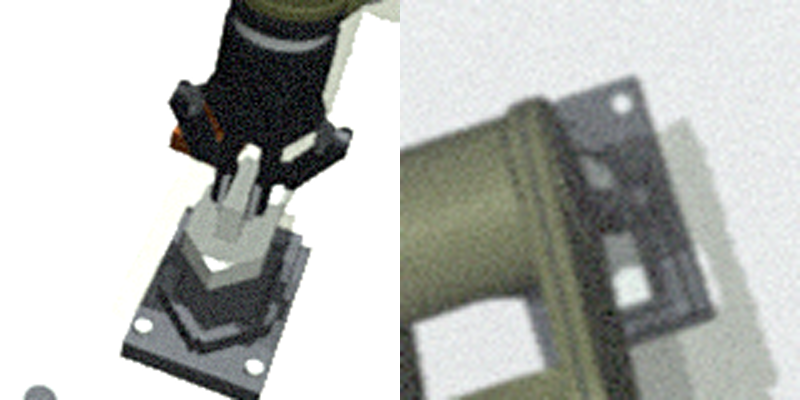

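The scene crop (left) shows the whole shoe level above the pocket, nose toward the pointed end, slightly off. Now I measure shoe against pocket in this same camera.

```bash
cat > m.py <<'E'
from h import *
import sys
def meas(lo,hi,yaw=19.2):
    p,d=load('scene'); W=world('scene',d)[180:340,330:490].reshape(-1,3)
    W=W[(abs(W[:,0]-505)<90)&(abs(W[:,1]-236)<70)&(W[:,2]>lo)&(W[:,2]<hi)]
    a=np.radians(yaw); L=(W[:,:2]-[502.2,238.5])@np.array([[np.cos(a),-np.sin(a)],[np.sin(a),np.cos(a)]])
    H=cv2.convexHull(L.astype(np.float32))[:,0]
    x,y=L.T; n=lambda v,k=4: np.sort(v)[-k:].mean()
    f=(x>-10)&(x<40)
    print('N',len(L),'side +y',n(y[f]),'-y',-n(-y[f]),'noseL',n((x+y)/2**.5),'noseR',n((x-y)/2**.5),'z',np.median(W[:,2]))
    Ln,Rn=n((x+y)/2**.5),n((x-y)/2**.5)
    print('shoe minus pocket: dx %.1f dy %.1f (nose), dy sides %.1f'%(((Ln+Rn)/2-49.5)*2**.5,(Ln-Rn)/2**.5,(n(y[f])-n(-y[f]))/2))
    # yaw from side edges
    for s in(1,-1):
        e=[(b,np.max(s*y[(x>b)&(x<b+8)])) for b in range(-24,36,6) if ((x>b)&(x<b+8)).sum()>8]
        if len(e)>3: print('edge slope deg',np.degrees(np.polyfit(*zip(*e),1)[0])*s)
meas(float(sys.argv[1]),float(sys.argv[2]))
E
python3 m.py 88 101
```

```text
N 730 side +y 25.761611347367815 -y -33.95437322506036 noseL 45.50786377877556 noseR 51.2285748454873 z 94.75084818708598
shoe minus pocket: dx -1.6 dy -4.0 (nose), dy sides -4.1
edge slope deg -0.47075438213992227
edge slope deg -0.3645817622113729
```

step_arm:
  rows:
    - {"slide": [-0.0008, 0.0032, 0.01], "yaw": -0.004, "claw": 1}
    - {"slide": [0, 0, 0.01], "yaw": 0, "claw": 1}
    - {"slide": [0, 0, 0.01], "yaw": 0, "claw": 1}
    - {"slide": [0, 0, 0], "yaw": 0, "claw": 1}
    - {"slide": [0, 0, 0], "yaw": 0, "claw": 1}
    - {"slide": [0, 0, 0], "yaw": 0, "claw": 1}

```text
t: 12.4
position: [510.8, 239.6, 76.1]
orientation: [-0.169, 0.986, 0.0, 0.0]
force: [-0.4, -0.2, -3.4]
gripper_width: 15.0
```

```bash
python3 -c "
from h import *
go(509.4,237.9,74,109.2)
p,d=snap('scene')
for i in range(2): snap('top')
c=cv2.resize(cv2.convertScaleAbs(p[220:350,360:480],alpha=3),(554,600),interpolation=2)
cv2.imwrite('pics/s6.png',c[:,:,::-1])
go(509.4,237.9,74,109.2)
"; python3 m.py 58 72
```

```text
pos [510.8 239.6  76.1] jaw 109.43 tool shift mm [ 1.9 -1.1  2.1] yaw rad 0.004 tilt [0.0006 0.0002] F [-0.4 -0.2 -3.4] w 15.0 t 12.4 q [ 0.34  0.08  1.97  0.    1.09 -1.57]
pos [510.9 239.6  76.4] jaw 109.43 tool shift mm [ 2.  -1.1  2.4] yaw rad 0.0041 tilt [0.001  0.0004] F [ 0.8  0.1 -3.6] w 14.7 t 12.55 q [ 0.34  0.08  1.97  0.    1.09 -1.57]
N 734 side +y 29.120730351221965 -y -30.763442214907553 noseL 49.64461689608322 noseR 50.39968470082262 z 66.48235221896573
shoe minus pocket: dx 0.7 dy -0.5 (nose), dy sides -0.8
edge slope deg 0.27914229925042283
edge slope deg -0.0012709750416297848
```

View pics/s6.png

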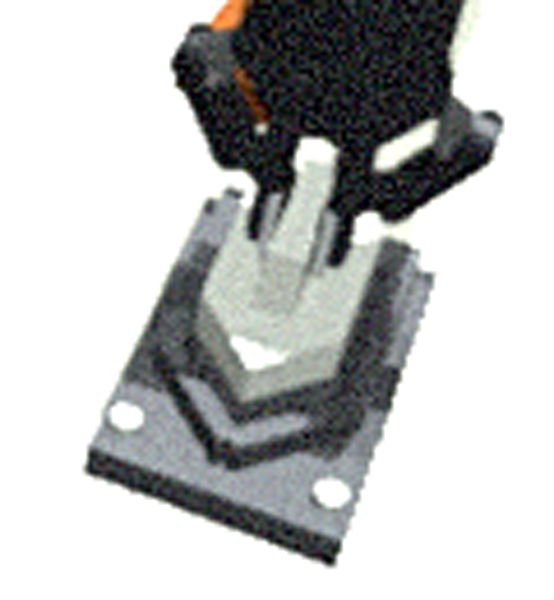

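The crop shows the shoe centred over the pocket, within about 1 mm and square. A small x trim, then slow lowering while I watch the force.

step_arm:
  rows:
    - {"slide": [0.001, 0, 0.004], "yaw": 0, "claw": 1}
    - {"slide": [0, 0, 0.004], "yaw": 0, "claw": 1}
    - {"slide": [0, 0, 0.003], "yaw": 0, "claw": 1}
    - {"slide": [0, 0, 0.003], "yaw": 0, "claw": 1}
    - {"slide": [0, 0, 0], "yaw": 0, "claw": 1}

```text
t: 13.05
position: [509.0, 239.0, 61.0]
orientation: [-0.169, 0.986, -0.0, -0.001]
force: [0.2, 0.3, -4.2]
gripper_width: 14.7
```

step_arm:
  rows:
    - {"slide": [0, 0, 0.002], "yaw": 0, "claw": 1}
    - {"slide": [0, 0, 0.002], "yaw": 0, "claw": 1}
    - {"slide": [0, 0, 0], "yaw": 0, "claw": 1}

```text
t: 13.35
position: [509.3, 239.1, 57.5]
orientation: [-0.169, 0.986, -0.0, -0.0]
force: [-0.0, 0.7, -3.3]
gripper_width: 15.5
```

step_arm:
  rows:
    - {"slide": [0, 0, 0.002], "yaw": 0, "claw": 1}
    - {"slide": [0, 0, 0.0015], "yaw": 0, "claw": 1}
    - {"slide": [0, 0, 0.001], "yaw": 0, "claw": 1}
    - {"slide": [0, 0, 0], "yaw": 0, "claw": 1}

```text
t: 13.75
position: [509.4, 239.1, 53.1]
orientation: [-0.169, 0.986, -0.0, -0.0]
force: [0.0, -0.5, -4.3]
gripper_width: 14.7
```

step_arm:
  rows:
    - {"slide": [0, 0, 0.0005], "yaw": 0, "claw": 1}
    - {"slide": [0, 0, 0.0005], "yaw": 0, "claw": 1}
    - {"slide": [0, 0, 0], "yaw": 0, "claw": 1}

```text
t: 14.05
position: [509.5, 239.1, 52.3]
orientation: [-0.169, 0.986, -0.0, -0.0]
force: [0.2, -0.1, -3.0]
gripper_width: 15.0
```

step_arm:
  rows:
    - {"slide": [0, 0, 0.0005], "yaw": 0, "claw": 1}
    - {"slide": [0, 0, 0.0005], "yaw": 0, "claw": 1}
    - {"slide": [0, 0, 0], "yaw": 0, "claw": 1}

```text
t: 14.35
position: [509.7, 239.3, 52.0]
orientation: [-0.169, 0.986, 0.0, 0.0]
force: [-2.7, -0.2, 2.7]
gripper_width: 15.0
```

step_arm:
  rows:
    - {"slide": [0, 0, 0.0005], "yaw": 0, "claw": 1}
    - {"slide": [0, 0, 0], "yaw": 0, "claw": 1}

```text
t: 14.55
position: [509.7, 239.3, 52.0]
orientation: [-0.169, 0.986, -0.0, 0.0]
force: [-5.0, -1.8, 5.1]
gripper_width: 14.8
```

```bash
python3 -c "
from h import *
go(509.4,237.9,52,109.2)
snap('scene')"; python3 m.py 37 50
```

```text
pos [509.7 239.3  52. ] jaw 109.44 tool shift mm [ 0.8 -1.2  0. ] yaw rad 0.0042 tilt [ 0. -0.] F [-5.  -1.8  5.1] w 14.8 t 14.55 q [ 0.34  0.12  1.98 -0.    1.04 -1.57]
N 885 side +y 45.056712620300445 -y -44.89500109647888 noseL 64.31823770138143 noseR 64.06871817966 z 42.004019968426064
shoe minus pocket: dx 20.8 dy 0.2 (nose), dy sides 0.1
edge slope deg 0.745283728275854
edge slope deg -0.7110297355171578
```

The sole top is at 42.0 mm (20 + 22), so the shoe is seated on the pocket floor. Release and retreat.

step_arm:
  rows:
    - {"slide": [0, 0, 0], "yaw": 0, "claw": 0.4}
    - {"slide": [0, 0, 0], "yaw": 0, "claw": 0.4}
    - {"slide": [0, 0, 0], "yaw": 0, "claw": 0.4}
    - {"slide": [0, 0, 0], "yaw": 0, "claw": 0.4}
    - {"slide": [0, 0, -0.03], "yaw": 0, "claw": 0.4}
    - {"slide": [0, 0, -0.045], "yaw": 0, "claw": 0.4}
    - {"slide": [0, 0, -0.045], "yaw": 0, "claw": 0.4}
    - {"slide": [0, 0, -0.045], "yaw": 0, "claw": 0.4}

```text
t: 15.4
position: [509.3, 239.1, 217.3]
orientation: [-0.169, 0.986, -0.0, -0.0]
force: [1.1, 0.3, 0.2]
gripper_width: 51.2
```

step_arm:
  rows:
    - {"slide": [0.04, 0, 0], "yaw": 0, "claw": 0.4}
    - {"slide": [0.04, 0, 0], "yaw": 0, "claw": 0.4}
    - {"slide": [0.04, 0, 0], "yaw": 0, "claw": 0.4}
    - {"slide": [0, 0, 0], "yaw": 0, "claw": 0.4}
    - {"slide": [0, 0, 0], "yaw": 0, "claw": 0.4}
    - {"slide": [0, 0, 0], "yaw": 0, "claw": 0.4}

```text
t: 16.0
position: [397.2, 199.5, 216.3]
orientation: [-0.169, 0.986, 0.0, 0.001]
force: [0.6, 0.5, -0.5]
gripper_width: 51.0
```

```bash
python3 -c "
from h import *
go(400,200,200,109.2)
p,d=snap('scene'); t,dt=snap('top')
W=world('top',dt);X=W[215:297,195:262].reshape(-1,3)
X=X[(abs(X[:,0]-505)<80)]
r=X[(X[:,2]>68)&(X[:,2]<90)]; print('rib top',len(r),rect(r) if len(r)>5 else '',np.median(r[:,2]))
q=X[(X[:,2]>38)&(X[:,2]<47)]; print('sole z',np.median(q[:,2]))
Ws=world('scene',d)[255:342,375:460].reshape(-1,3); r=Ws[(Ws[:,2]>72)&(Ws[:,2]<88)]; print('scene rib',len(r),rect(r),np.median(r[:,2]))
T=W[237:326,385:465].reshape(-1,3); r=T[(T[:,2]>55)&(T[:,2]<75)]; print('tray rib',rect(r),np.median(r[:,2])); r=T[(T[:,2]>19)&(T[:,2]<34)]; print('tray sole',np.median(r[:,2]),r[:,2].std())
cv2.imwrite('pics/s7.png',np.hstack([cv2.resize(cv2.convertScaleAbs(p[130:400,220:580],alpha=2),(440,330)),cv2.resize(cv2.convertScaleAbs(t[140:330,190:470],alpha=2),(360,244))[:330] if 0 else cv2.copyMakeBorder(cv2.resize(cv2.convertScaleAbs(t[140:330,190:470],alpha=2),(360,244)),0,86,0,0,0)])[:,:,::-1])
"
```

```text
pos [397.2 199.5 216.3] jaw 109.43 tool shift mm [-2.8 -0.4 16.3] yaw rad 0.004 tilt [0.0011 0.0004] F [ 0.6  0.5 -0.5] w 51.0 t 16.0 q [ 0.34 -0.35  2.11 -0.    1.38 -1.57]
rib top 179 (array([509.2, 237.3]), array([59.6, 16.6]), 17.68) 78.35277985708376
sole z 41.609019312417445
scene rib 210 (array([508.4, 239.8]), array([62.9, 15.9]), 19.12) 78.4399645663537
tray rib (array([ 460.6, -255.4]), array([187.5, 156.7]), 3.13) 62.14588465831116
tray sole 26.65567140373878 3.155460144780176
```

View pics/s7.png

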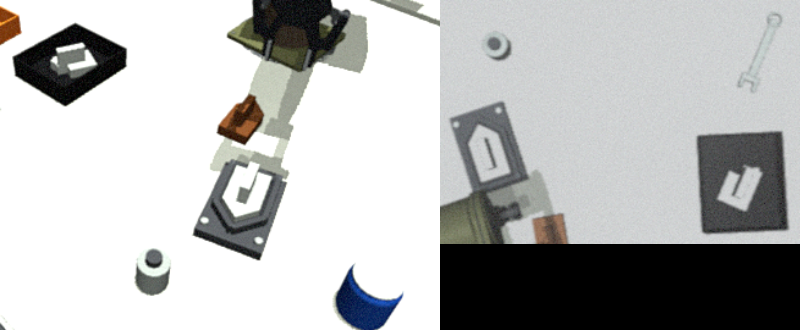

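The last view shows the whole shoe seated in the pocket, nose in the pointed end, at (250,190). The broken shoe is flat in the black tray at (75,60). The roller, wrench, tin and brown decoy look untouched, and the arm is clear. Handing in.

```bash
python3 -c "
from plant import robot
print(robot.sign_off())"
```

```text
the job is handed in; nothing more can be done
None
```

The job is done and handed in at about 16 s of robot time. The broken shoe went into the black tray first. Then I lowered the whole shoe into the pocket in small steps until it touched the floor lightly, and released it.

**Broken shoe:** it lies flat, rib up. The rib top reads 62.1 mm (62 expected) and the sole top 26.7 mm (26 expected).

**Whole shoe:** it is seated in the pocket, nose in the pointed end. The rib top reads 78.4 mm (78 expected) and the sole top 41.6 mm (42 expected). No reading during lowering showed wall contact. The highest force reading while seating was about 7 N.

**Bystanders:** by eye in the last picture, the roller, wrench, tin and brown look-alike had not moved. The gripper was open and clear of everything.

**Where the checks disagreed:**
- The two cameras placed the pocket up to about 3.6 mm apart. I settled this by measuring shoe against pocket in the one scene view just before lowering.
- In the final check the seated rib's yaw read 17.7° from the top view and 19.1° from the scene view. The holder reads about 19.2°. I put this down to pixel noise on a short rib.

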